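Reload the decorating wheel and put it in gear

TASK

Reload the powered decorating wheel: lift the finished stick lantern off the wheel and stand it on the round cork mat, then stand the plain glass jar upright in the middle of the wheel (set both down, do not drop them). Then work the gear lever through its H-shaped gate: pull it out of the near-left slot, across neutral to the right, and push it fully forward (away from you) in the right-hand slot, without running it into any other gear. Last, press the round start button fully down and let go, leaving the glue stick, the pot of brushes and the bowl of beads where they are.

Things in the scene. Friction and masses are not known exactly. Their poses are not given: they have to be found in the camera images.
- machine: The fixed bench machine: a grey base plate 220 x 340 mm (x by y), 20 mm thick, with a round metal wheel on its left half and a white gearbox 210 mm x 150 mm, top 93 mm above the table, on its right half (centre at machine y -90 mm). Origin: centre of the underside, on the table. Axes: x forward (away from the operator at the robot's side), y left, z up. It stands turned by up to 0.22 rad about z.
- wheel_top (a point): Centre of the upper face of the wheel (a metal disc 140 mm across, fixed while loading, top 65 mm above the table, two turned rings about its centre). Axes as the machine.
- pivot (a point): The pivot of the gear lever, inside the gearbox, 20 mm above the table. The lever turns about it; axes as the machine. The steel gate plate round the stem has its top 106 mm above the table, with an H of slots: two slots along machine x, joined at mid-length by the neutral slot along y.
- knob (a point): Centre of the black ball knob, 36 mm in diameter, on top of the lever (10 mm steel stem), 180 mm from the pivot, so 200 mm above the table when the lever is upright and up to 12 mm lower when it leans. With joint values s (selector) and g (gearstick) the knob lies from the pivot, in machine axes, at 180 mm x (sin g, -sin s cos g, cos s cos g). About 3 N at the knob moves it; it has no spring and stays where it is left.
- selector (a joint): Sideways lean of the lever, rad: -0.2 is the left-hand slot, 0 the middle, +0.2 the right-hand slot (stops at both; about 36 mm of knob travel either way). It can change sides only in neutral, with gearstick within about 0.04 of 0. It starts in the left-hand slot.
- gearstick (a joint): Fore and aft lean of the lever, rad: -0.28 is fully back (towards the operator), 0 neutral, +0.28 fully forward (stops at both; about 50 mm of knob travel either way). It starts back, between -0.28 and -0.2. In a slot the stem has about 0.03 rad of side play.
- lantern_mid (a point): The finished lantern, standing on the wheel at the start, up to 30 mm off its centre: a glass 72 mm tall over all with upright black sticks of uneven length glued round it (58 mm across), on a round wooden foot 70 mm across and 6 mm thick. 0.22 kg. This point is on its axis, 40 mm above its underside, a good height to grip.
- jar_mid (a point): The plain, open glass jar, empty, straight-sided, 56 mm across and 70 mm tall, 3 mm wall, 0.18 kg, standing on the table to one side of the machine. This point is its centre, 35 mm above its underside.
- mat: Round cork mat, 120 mm across and 5 mm thick, fixed on the table on the other side of the machine from the jar. Origin: centre of its underside, on the table.
- start_top (a point): Centre of the top of the round grey start button, 28 mm across, in a black collar 44 mm across on the gearbox's top near its front left corner; about 115 mm above the table. It springs back; pressing it fully down takes 5 N.
- start (a joint): Travel of the start button, m: 0 released, 0.006 fully down.
- glue_stick: Bystander: white glue stick standing, 32 mm across, 90 mm tall. Origin: under its middle, on the table. Leave it alone.
- brush_pot: Bystander: clay pot of brushes, 70 mm across, brushes to 200 mm high. Origin: under its middle, on the table. Leave it alone.
- bead_bowl: Bystander: white bowl of wooden beads, 100 mm across, 45 mm high. Origin: under its middle, on the table. Leave it alone.

How it is judged:
By the outcome, as a careful person would: the job done as asked, in the order asked, and still so for the second after the job is handed in, with the robot touching nothing.
It also fails if it takes over 72 s, if anything falls off the work surface, if the arm or the gripper's body presses on something with over 40 N, if the wrist force passes 120 N, or if a joint passes its speed limit or range.

ROBOT

A 6-joint arm with a two-finger parallel gripper is mounted at the origin on the work surface. World frame = base frame: x ahead of the robot, y to its left, z up, the work surface at z = 0. Lengths are in m, angles in degrees, forces in N, time in s.
With the tool pointing down it reaches from about 0.4 to 0.825 m from the base axis. Payload 7 kg.
Tool frame: the origin (TCP) lies midway between the tips of the shut fingers; the grasp point (between the pads) lies 19 mm behind it; z points along the fingers, y is the line along which they close (so a half turn about z gives the same grasp; the last joint's range is limited). The gripper opens to 88 mm and grips with 3 to 60 N. Pads are 19 mm wide; open, the fingers measure 130 mm over their backs; the gripper's body (78 mm by 193 mm) begins 47 mm behind the grasp point.
Start: joints at [-56.603, 20.546, 0.682, 0, -70.136, -16.507], TCP at [0.196, -0.646, 0.227] pointing down, gripper open.
Joint ranges: [-176.03, 176.03], [-82.01, 121.73], [-58.28, 71.71], [-173.87, 95.51], [-174.79, -0.11], [-173.66, 173.66]. Speed limits (degrees/s): [136.94, 136.94, 172.46, 180, 180, 180].

INTERFACE

Orientations are given as [roll, pitch, yaw] about the fixed x, y, z axes, in that order (R = Rz(yaw) Ry(pitch) Rx(roll)).
In Python, from plant import telemetry, viewer, workorder gives the robot as it stands. The module is installed in compiled form; this text tells all that it offers.
- The arm moves only by the tool carry_out, never from a script. Its argument "rows" is a list of rows, each a list of 6 numbers: the shift along the tool's x, y, z in m, then the turn, a rotation vector about the tool's x, y, z in rad. In form: [[tx, ty, tz, ax, ay, az], ...]. A call has 1 to 8 rows; each row is the pose to reach, as a shift and turn from the pose commanded when the call began, along the tool's axes at that moment; what a row does not reach only later rows make up. A row lasts 1/8 s, in which the tool goes at most 62.5 mm and 10.7 degrees, less where a joint would pass 70% of its speed; a pose out of reach is approached as far as the arm can. A call with a gripper value outside its range is refused whole. "grip" is the gripper's target within -1 to 1 (fully open at 1, half-way at 0, shut at -1), set as the call begins (left out, the last holds). The fingers move at their own pace and stop on an object; the grip force is fixed at half the most. Time passes only in rows, so rows that repeat a pose let the fingers close. It gives the time, the measured TCP pose, the force, the opening and the grip force at its end, in the units of the state.
- telemetry.get_obs(): the state, without advancing time (a new reading comes with each control period).
- viewer.snapshot(name): name is "side" or "top" or "wrist"; returns the picture (400x640x3 uint8, red, green, blue); there is no depth.
- viewer.camera_info(name): a dict with "intrinsics" (3x3 intrinsics, pixels), "extrinsics" (4x4, takes a point from camera to world coordinates); the wrist camera has in their place "tool_from_camera" (4x4, takes a point from camera to tool coordinates, whose origin is the TCP and whose axes are the flange's). Camera axes: x right, y down, z forward; pixel columns grow to the right and rows downward; lengths in m; the calibration is good to about 2 mm. A picture is of the moment at which its call begins: read the wrist's pose just before it. camera_info takes no time and is no camera call.
- workorder.close_job(): hands the job in; it is judged then, once.
The state is a dict: "clock": time; "joint_pos": joint angles; "qvel": joint speeds; "tau": joint torques, N m; "tool_pos": TCP position; "orientation": TCP orientation; "force": force on the tool from outside, world axes, zero at the start; "moment": the same for the moment, N m; "opening": finger opening in m; "gripper_force": force on a finger pad.
Only numpy, scipy, OpenCV 4.12 (cv2) and the standard library are available. Lean on these libraries where they do the work, as an engineer would, in place of code of your own. Each camera call takes 0.05 s, during which the arm holds its last target. There are 200 camera calls.

## Working session

There is one attempt and no reset: what is moved stays moved. The work goes in short steps, Python scripts to look and compute and a tool call to move; the robot and the scene stay as the last step left them, time stands still between calls to the robot, and variables do not carry over. Pictures are saved under pics/ and viewed, at most 13 in all, crops included, and the job is handed in when it is done.

Besides the shell and the picture viewer there is one more tool, called after "Emit:" as name(argument=value, ...) on one line, values as JSON. carry_out: Moves the arm, as the interface text tells. Its arguments: {"type":"object","properties":{"rows":{"type":"array"},"grip":{"type":"number"}},"required":["rows"]}

```bash
mkdir -p pics
python3 - <<'E'
from plant import telemetry, viewer
import cv2, numpy as np
o=telemetry.get_obs()
for k in o: print(k,np.round(o[k],4))
for n in("top","side"):
    cv2.imwrite(f"pics/{n}0.png",viewer.snapshot(n)[:,:,::-1])
for n in("top","side","wrist"): print(n,{k:np.round(v,4).tolist() for k,v in viewer.camera_info(n).items()})
E
```

```text
clock 0.0
joint_pos [-5.66034e+01  2.05911e+01  6.33500e-01 -2.06000e-02 -7.01366e+01
 -1.65057e+01]
qvel [-0.0732  0.066   0.0013 -0.0494  0.0379  0.151 ]
tau [ 1.60000e-03 -5.82720e+01  2.93058e+01  6.99690e+00  6.80000e-03
 -2.00000e-04]
tool_pos [ 0.1959 -0.6454  0.2256]
orientation [ 1.799042e+02 -8.200000e-03 -1.631161e+02]
force [-0.0866 -0.0235 -0.7393]
moment [ 0.0595  0.0502 -0.0392]
gripper_force 0.0
opening 0.0877
top {'intrinsics': [[446.8444, 0.0, 320.5033], [0.0, 446.8444, 195.4606], [0.0, 0.0, 1.0]], 'extrinsics': [[-0.0014, -0.9973, 0.0738, 0.3991], [-1.0, 0.0017, 0.0038, -0.0033], [-0.0039, -0.0738, -0.9973, 1.4009], [0.0, 0.0, 0.0, 1.0]]}
side {'intrinsics': [[363.2635, 0.0, 319.2715], [0.0, 363.2635, 202.597], [0.0, 0.0, 1.0]], 'extrinsics': [[-0.7799, -0.4077, 0.4749, 0.0341], [-0.6259, 0.5147, -0.5859, 0.5929], [-0.0055, -0.7542, -0.6566, 0.7895], [0.0, 0.0, 0.0, 1.0]]}
wrist {'intrinsics': [[327.2661, 0.0, 315.044], [0.0, 327.2661, 200.3407], [0.0, 0.0, 1.0]], 'tool_from_camera': [[0.0007, -0.9561, -0.293, 0.0808], [1.0, 0.0007, 0.0002, 0.0004], [-0.0, -0.293, 0.9561, -0.1587], [0.0, 0.0, 0.0, 1.0]]}
```

View pics/top0.png

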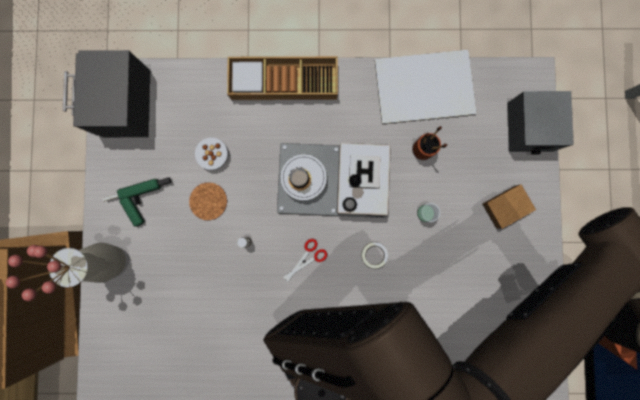

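View pics/side0.png

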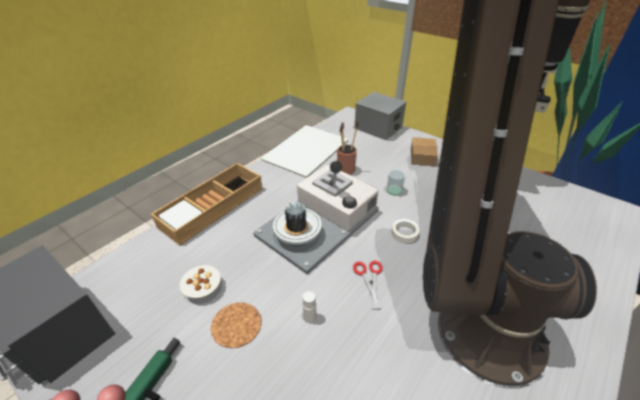

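The top view shows the lantern at about (300,178) on a wheel at about (303,178). The jar is at (428,212), the mat at (208,201), the knob at (354,181) and the button at (349,204). Next I'll enlarge the machine and compute positions.

```bash
cat > h.py <<'E'
from plant import telemetry, viewer
import cv2, numpy as np
from scipy.spatial.transform import Rotation as R
def tool():
    o=telemetry.get_obs(); T=np.eye(4)
    T[:3,:3]=R.from_euler('xyz',o['orientation'],degrees=True).as_matrix(); T[:3,3]=o['tool_pos']; return T
def cam(n):
    c=viewer.camera_info(n)
    return np.array(c['intrinsics']), (np.array(c['extrinsics']) if n!='wrist' else tool()@np.array(c['tool_from_camera']))
def ray(n,u,v,z,KE=None):
    K,E=KE or cam(n); d=E[:3,:3]@np.linalg.solve(K,[u,v,1.]); p=E[:3,3]
    return p+d*(z-p[2])/d[2]
def proj(n,P,KE=None):
    K,E=KE or cam(n); q=np.linalg.inv(E)@np.append(P,1); q=K@q[:3]; return q[:2]/q[2]
def intool(P): # world point -> shift in tool axes from the TCP
    return np.round(np.linalg.inv(tool())@np.append(P,1),4)[:3]
E
python3 - <<'E'
from h import *
im=cv2.imread('pics/top0.png')
c=im[130:240,270:450]; cv2.imwrite('pics/topc.png',cv2.resize(c,None,fx=4.4,fy=4.4,interpolation=cv2.INTER_CUBIC))
KE=cam('top')
for n,u,v,z in [('wheel',303,178,.065),('lantern',299.5,178,.137),('jar',428,212,.07),('mat',208,201,.005),('knob',354,181,.19),('button',349,204,.115),('glue',244,243,.09),('pot',427,147,.09),('bowl',211,154,.045),('cTL',279,143,.02),('cBL',278,214,.02)]:
    print(n,np.round(ray('top',u,v,z,KE),4))
E
```

```text
wheel [0.5506 0.0543 0.065 ]
lantern [0.5424 0.0612 0.137 ]
jar [ 0.4476 -0.318   0.07  ]
mat [0.4855 0.3545 0.005 ]
knob [ 0.5279 -0.09    0.19  ]
button [ 0.4694 -0.0805  0.115 ]
glue [0.3572 0.2253 0.09  ]
pot [ 0.6394 -0.314   0.09  ]
bowl [0.6274 0.3375 0.045 ]
cTL [0.6659 0.1315 0.02  ]
cBL [0.444  0.1334 0.02  ]
```

View pics/topc.png

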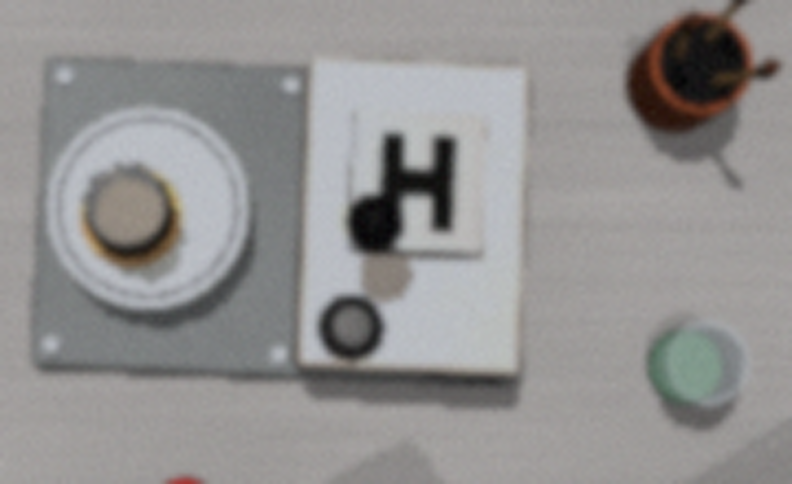

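The crop gives full-image positions of wheel (304.1,177.5), lantern top (298.9,178), knob (355.2,180.7), button (349.8,204.1) and jar rim about (430,212). The base-plate bolts give a machine yaw of about -0.047 rad. I'll move above the lantern with the tool aligned to the machine.

Emit:
carry_out(rows=[[-0.536,0.575,-0.05,0,0,-1.229],[-0.536,0.575,-0.05,0,0,-1.229],[-0.536,0.575,-0.05,0,0,-1.229],[-0.536,0.575,-0.05,0,0,-1.229],[-0.536,0.575,-0.05,0,0,-1.229],[-0.536,0.575,-0.05,0,0,-1.229],[-0.536,0.575,-0.05,0,0,-1.229],[-0.536,0.575,-0.05,0,0,-1.229]], grip=1)

```text
clock: 1.1
tool_pos: [0.416, -0.1958, 0.2585]
orientation: [-180.0, 0.0, -92.6]
force: [0.5, -1.4, 0.6]
opening: 0.0877
gripper_force: 0.0
```

Run:
```python
from h import *
o=telemetry.get_obs(); print(o['tool_pos'],o['orientation'],o['joint_pos'],o['clock'])
print(intool([.542,.061,.25]))
```

```text
[ 0.41595489 -0.19577443  0.25853019] [-1.79973281e+02  5.37597828e-03 -9.26033930e+01] [-5.50235956e-01 -1.53649137e+00 -2.22004053e+01 -4.71967231e-03
 -6.93091912e+01 -2.05149174e+00] 1.1
[-0.2622 -0.1142  0.0086]
```

Emit:
carry_out(rows=[[-0.262,-0.114,-0.01,0,0,0],[-0.262,-0.114,-0.01,0,0,0],[-0.262,-0.114,-0.01,0,0,0],[-0.262,-0.114,-0.01,0,0,0],[-0.262,-0.114,-0.01,0,0,0],[-0.262,-0.114,-0.01,0,0,0],[-0.262,-0.114,-0.01,0,0,0],[-0.262,-0.114,-0.01,0,0,0]])

```text
clock: 2.1
tool_pos: [0.5414, 0.0577, 0.2684]
orientation: [180.0, 0.0, -92.7]
force: [-0.2, 1.0, -0.4]
opening: 0.0878
gripper_force: 0.0
```

Run:
```python
from h import *
o=telemetry.get_obs(); print(o['tool_pos'],o['orientation'],o['joint_pos'],o['clock'])
KE=cam('wrist'); im=viewer.snapshot('wrist')[:,:,::-1].copy()
for P in ([.542,.061,.137],[.5506,.0543,.065],[.528,-.09,.19]): print(proj('wrist',P,KE))
cv2.imwrite('pics/w1.png',im); np.savez('w1',K=KE[0],E=KE[1])
```

```text
[0.54135588 0.05772712 0.26838704] [ 1.79998201e+02  3.01574214e-03 -9.27488396e+01] [ 2.67120439e+01  6.75821578e+00 -1.20910982e+01 -3.70976402e-03
 -7.11507696e+01 -2.94596849e+01] 2.1
[312.9705254  194.03176244]
[305.39978646 171.08632883]
[322.91902083 -13.73208659]
```

View pics/w1.png

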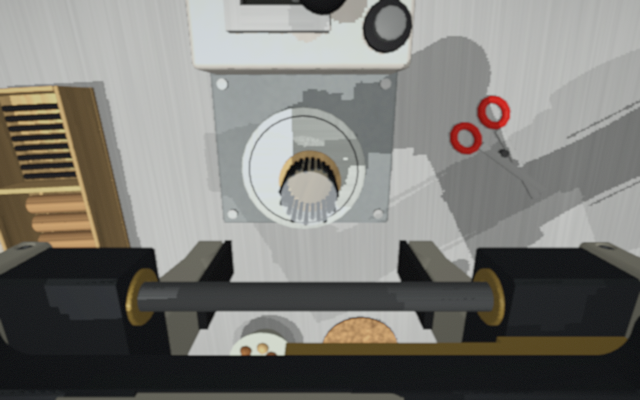

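The lantern's glass top is centred near (309,185) with its foot centre at u≈309. The wheel disc is at (304.5,168), the bolts at (222,84), (388,84), (233,214) and (378,214), and the button at (387,24).

Run:
```python
from h import *
d=np.load('w1.npz'); KE=(d['K'],d['E'])
r=lambda u,v,z:np.round(ray('wrist',u,v,z,KE),4)
L=r(309,185,.137);W=r(304.5,168,.065)
print('lantern',L,'foot edge',r(309,151,.071),'wheel',W,'wl',r(242,168,.065),'wr',r(367,168,.065),r(304.5,107,.065),r(304.5,229,.065),'btn',r(387,24,.115))
b=[r(*x,.02) for x in((222,84),(388,84),(233,214),(378,214))]; print(b)
K2=cam('top')
print('top: wheel',ray('top',304.1,177.5,.065,K2),'lant',ray('top',298.9,178,.137,K2),'btn',ray('top',349.8,204.1,.115,K2),'knob',ray('top',355.2,180.7,.193,K2),'jar',ray('top',430,212.3,.07,K2))
print(intool([*L[:2],.086]))
```

```text
lantern [0.5452 0.0523 0.137 ] foot edge [0.5452 0.031  0.071 ] wheel [0.5514 0.0507 0.065 ] wl [0.6215 0.0474 0.065 ] wr [0.4813 0.0541 0.065 ] [ 0.5477 -0.0151  0.065 ] [0.5556 0.1243 0.065 ] btn [ 0.4717 -0.0809  0.115 ]
[array([ 0.6443, -0.0447,  0.02  ]), array([ 0.4498, -0.0355,  0.02  ]), array([0.6509, 0.1167, 0.02  ]), array([0.46  , 0.1258, 0.02  ])]
top: wheel [0.55210087 0.05101936 0.065     ] lant [0.54244904 0.06288351 0.137     ] btn [ 0.4690626  -0.08278257  0.115     ] knob [ 0.52843609 -0.09302569  0.193     ] jar [ 0.44669528 -0.32397447  0.07      ]
[ 0.0052 -0.004   0.1825]
```

Emit:
carry_out(rows=[[-0.005,-0.003,0.05,0,0,0],[-0.005,-0.003,0.08,0,0,0],[-0.005,-0.003,0.11,0,0,0],[-0.005,-0.003,0.135,0,0,0],[-0.005,-0.003,0.155,0,0,0],[-0.005,-0.003,0.17,0,0,0],[-0.005,-0.003,0.18,0,0,0],[-0.005,-0.003,0.182,0,0,0]])

```text
clock: 3.15
tool_pos: [0.5449, 0.0632, 0.086]
orientation: [180.0, -0.0, -92.7]
force: [1.1, 0.4, 0.1]
opening: 0.0874
gripper_force: 0.0
```

Emit:
carry_out(rows=[[0,0,0,0,0,0],[0,0,0,0,0,0],[0,0,0,0,0,0],[0,0,0,0,0,0],[0,0,0,0,0,0],[0,0,0,0,0,0]], grip=-1)

```text
clock: 3.9
tool_pos: [0.5456, 0.0637, 0.0868]
orientation: [-179.9, 0.0, -92.7]
force: [0.6, 0.6, 4.1]
opening: 0.0573
gripper_force: 30.0
```

Emit:
carry_out(rows=[[0,0,-0.01,0,0,0],[0,0,-0.04,0,0,0],[0,0,-0.08,0,0,0],[-0.03,0.01,-0.1,0,0,0],[-0.08,0.022,-0.1,0,0,0],[-0.13,0.035,-0.1,0,0,0],[-0.18,0.048,-0.1,0,0,0],[-0.23,0.06,-0.1,0,0,0]])

```text
clock: 4.9
tool_pos: [0.4947, 0.2971, 0.1863]
orientation: [179.9, -0.0, -92.7]
force: [1.1, -0.4, -1.0]
opening: 0.0578
gripper_force: 30.0
```

Emit:
carry_out(rows=[[-0.035,0.008,0,0,0,0],[-0.05,0.012,0,0,0,0],[-0.0575,0.0136,0.02,0,0,0],[-0.0575,0.0136,0.05,0,0,0],[-0.0575,0.0136,0.08,0,0,0],[-0.0575,0.0136,0.1,0,0,0],[-0.0575,0.0136,0.12,0,0,0],[-0.0575,0.0136,0.13,0,0,0]])

```text
clock: 5.9
tool_pos: [0.4845, 0.3528, 0.0552]
orientation: [179.9, -0.1, -92.7]
force: [1.0, -0.5, -2.1]
opening: 0.0576
gripper_force: 30.0
```

Run:
```python
from h import *
o=telemetry.get_obs(); print(o['tool_pos'],o['force'],o['opening'],o['clock'])
im=viewer.snapshot('top')[:,:,::-1]; cv2.imwrite('pics/t2.png',cv2.resize(im[120:260,150:310],None,fx=4,fy=4,interpolation=cv2.INTER_CUBIC))
t=cv2.imread('pics/top0.png'); h=cv2.cvtColor(t,cv2.COLOR_BGR2HSV)
m=cv2.inRange(h,(3,80,90),(20,255,255)); m[:, :180]=0; m[:,240:]=0; m[:178]=0; m[230:]=0
m=cv2.medianBlur(m,5)
ys,xs=np.nonzero(m); print(xs.min(),xs.max(),ys.min(),ys.max()); u,v=(xs.min()+xs.max())/2,(ys.min()+ys.max())/2
print('mat',ray('top',u,v,.005))
```

```text
[0.48449502 0.35279117 0.05515834] [ 1.04108534 -0.49320722 -2.10077602] 0.057602339437909864 5.9
189 226 183 219
mat [0.48549948 0.35602424 0.005     ]
```

Emit:
carry_out(rows=[[-0.002,0,0.012,0,0,0],[-0.002,0,0.02,0,0,0],[-0.002,0,0.024,0,0,0],[-0.002,0,0.026,0,0,0],[-0.002,0,0.027,0,0,0],[-0.002,0,0.027,0,0,0]])

```text
clock: 6.7
tool_pos: [0.4852, 0.3562, 0.0295]
orientation: [-180.0, 0.0, -92.7]
force: [0.6, 0.1, -2.1]
opening: 0.0576
gripper_force: 30.0
```

Emit:
carry_out(rows=[[0,0,0.001,0,0,0],[0,0,0.002,0,0,0],[0,0,0.003,0,0,0],[0,0,0.0035,0,0,0]])

```text
clock: 7.2
tool_pos: [0.4851, 0.3561, 0.0267]
orientation: [-180.0, 0.0, -92.7]
force: [-6.0, -2.7, 11.1]
opening: 0.0573
gripper_force: 30.0
```

Emit:
carry_out(rows=[[0,0,0,0,0,0],[0,0,0,0,0,0],[0,0,0,0,0,0],[0,0,-0.01,0,0,0],[0,0,-0.04,0,0,0],[0,0,-0.1,0,0,0],[0,0,-0.16,0,0,0],[0,0,-0.22,0,0,0]], grip=1)

```text
clock: 8.2
tool_pos: [0.485, 0.3558, 0.2487]
orientation: [-180.0, 0.0, -92.7]
force: [0.9, 1.2, -0.1]
opening: 0.0874
gripper_force: 0.0
```

Run:
```python
from h import *
o=telemetry.get_obs(); print(o['tool_pos'],o['joint_pos'],o['opening'],o['clock'])
im=viewer.snapshot('wrist')[:,:,::-1]; cv2.imwrite('pics/w3.png',im)
print(intool([.4467,-.324,.20]), proj('wrist',[.485,.356,.077]))
```

```text
[0.48495165 0.35578105 0.2487342 ] [ 5.48661900e+01  1.28732890e+01 -7.12264099e+00  8.18490903e-03
 -6.99511424e+01 -5.75578835e+01] 0.08738860744762778 8.2
[0.6834 0.0107 0.0522] [318.17137773 174.99570237]
```

View pics/w3.png

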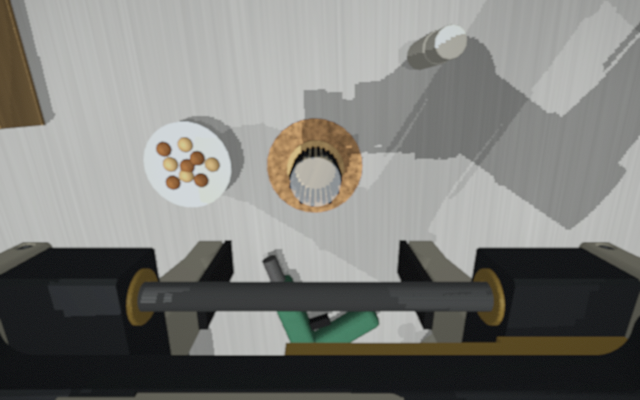

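The picture shows the lantern standing at about (316,172), inside the mat at (315,165), with the bowl and glue stick undisturbed. Next is the jar.

Emit:
carry_out(rows=[[0.06,0,-0.04,0,0,0],[0.12,0,-0.04,0,0,0],[0.18,0.002,-0.04,0,0,0],[0.24,0.003,-0.04,0,0,0],[0.3,0.004,-0.04,0,0,0],[0.36,0.005,-0.04,0,0,0],[0.42,0.007,-0.04,0,0,0],[0.48,0.009,-0.04,0,0,0]])

```text
clock: 9.25
tool_pos: [0.453, -0.1248, 0.2866]
orientation: [-179.9, 0.0, -92.7]
force: [1.4, 0.7, -0.2]
opening: 0.088
gripper_force: 0.0
```

Emit:
carry_out(rows=[[0.06,0.002,0,0,0,0],[0.12,0.002,0.02,0,0,0],[0.17,0.002,0.05,0,0,0],[0.203,0.002,0.07,0,0,0],[0.203,0.002,0.08,0,0,0],[0.203,0.002,0.08,0,0,0]])

```text
clock: 10.0
tool_pos: [0.4415, -0.3254, 0.2054]
orientation: [179.9, 0.0, -92.7]
force: [-0.4, 0.2, 1.1]
opening: 0.0875
gripper_force: 0.0
```

Run:
```python
from h import *
o=telemetry.get_obs(); print(o['tool_pos'],o['orientation'],o['clock'])
KE=cam('wrist'); im=viewer.snapshot('wrist')[:,:,::-1]; cv2.imwrite('pics/w4.png',im);np.savez('w4',K=KE[0],E=KE[1])
```

```text
[ 0.44148696 -0.32544247  0.20536165] [ 1.79929920e+02  2.36679363e-02 -9.27282921e+01] 10.0
```

View pics/w4.png

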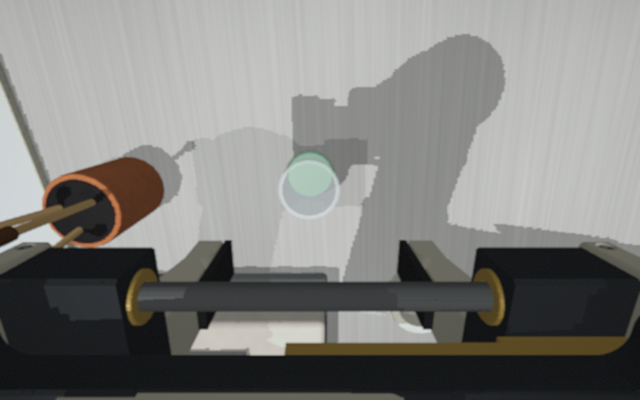

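The jar rim is centred at about (309.5,188), with the pot and brushes to the left, tips near (5,237).

Run:
```python
from h import *
d=np.load('w4.npz'); KE=(d['K'],d['E'])
J=ray('wrist',309.5,188,.07,KE); print(J, ray('wrist',5,237,.2,KE), intool([J[0],J[1],.016]))
```

```text
[ 0.44498389 -0.3269523   0.07      ] [ 0.60758248 -0.34186183  0.2       ] [ 0.0015 -0.0029  0.1903]
```

Emit:
carry_out(rows=[[0.0015,-0.003,0.05,0,0,0],[0.0015,-0.003,0.09,0,0,0],[0.0015,-0.003,0.12,0,0,0],[0.0015,-0.003,0.145,0,0,0],[0.0015,-0.003,0.165,0,0,0],[0.0015,-0.003,0.178,0,0,0],[0.0015,-0.003,0.185,0,0,0],[0.0015,-0.003,0.187,0,0,0]])

```text
clock: 11.05
tool_pos: [0.4454, -0.3272, 0.0191]
orientation: [-180.0, -0.0, -92.7]
force: [-0.2, 0.1, 0.3]
opening: 0.0875
gripper_force: 0.0
```

Emit:
carry_out(rows=[[0,0,0,0,0,0],[0,0,0,0,0,0],[0,0,0,0,0,0],[0,0,0,0,0,0],[0,0,0,0,0,0],[0,0,0,0,0,0]], grip=-1)

```text
clock: 11.8
tool_pos: [0.4456, -0.3275, 0.0192]
orientation: [-179.9, -0.0, -92.7]
force: [2.0, -0.5, 3.1]
opening: 0.0559
gripper_force: 30.0
```

Emit:
carry_out(rows=[[0,0,-0.02,0,0,0],[0,0,-0.07,0,0,0],[0,0,-0.13,0,0,0],[0,0,-0.19,0,0,0],[-0.01,0,-0.24,0,0,0],[-0.05,-0.01,-0.27,0,0,0],[-0.1,-0.02,-0.28,0,0,0],[-0.15,-0.032,-0.28,0,0,0]])

```text
clock: 12.8
tool_pos: [0.4836, -0.1775, 0.2991]
orientation: [-180.0, 0.0, -92.7]
force: [1.3, 0.0, -3.5]
opening: 0.0561
gripper_force: 30.0
```

Emit:
carry_out(rows=[[-0.05,-0.012,0,0,0,0],[-0.1,-0.024,0,0,0,0],[-0.15,-0.036,0,0,0,0],[-0.2,-0.048,0,0,0,0],[-0.225,-0.054,0,0,0,0],[-0.235,-0.056,0.03,0,0,0],[-0.235,-0.056,0.07,0,0,0],[-0.235,-0.056,0.1,0,0,0]])

```text
clock: 13.8
tool_pos: [0.5493, 0.0531, 0.1961]
orientation: [179.8, -0.0, -92.7]
force: [0.5, 0.4, -1.4]
opening: 0.0564
gripper_force: 30.0
```

Run:
```python
from h import *
o=telemetry.get_obs(); print(o['tool_pos'],o['orientation'],o['force'],o['opening'],o['clock'])
KE=cam('wrist'); im=viewer.snapshot('wrist')[:,:,::-1]; cv2.imwrite('pics/w5.png',im);np.savez('w5',K=KE[0],E=KE[1])
print(intool([.5515,.053,.085]),proj('wrist',[.5515,.053,.065],KE),proj('wrist',[.5284,-.093,.193],KE))
```

```text
[0.5492819  0.05305718 0.19613905] [ 1.79794853e+02 -4.78364406e-02 -9.26932322e+01] [ 0.52123767  0.41427754 -1.38306348] 0.05644524037232798 13.8
[-0.0008 -0.0052  0.1072] [310.56968849 190.82345657] [345.89894601 -70.3705833 ]
```

View pics/w5.png

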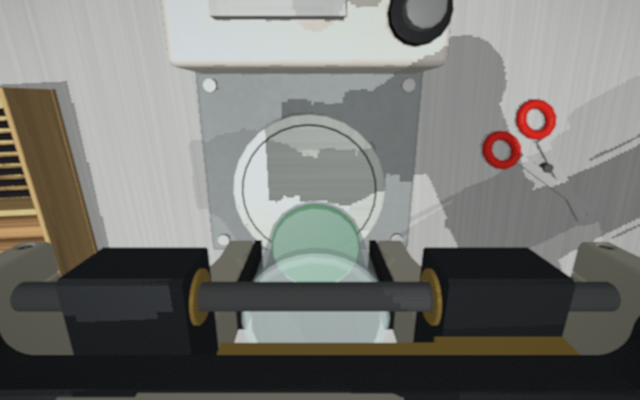

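The wheel is centred at about u=309 with its top edge at v=112, which matches the predicted centre (310.6,190.8). I'll lower the jar.

Emit:
carry_out(rows=[[0,-0.003,0.03,0,0,0],[0,-0.003,0.06,0,0,0],[0,-0.003,0.08,0,0,0],[0,-0.003,0.095,0,0,0],[0,-0.003,0.102,0,0,0],[0,-0.003,0.106,0,0,0],[0,-0.003,0.108,0,0,0],[0,-0.003,0.108,0,0,0]])

```text
clock: 14.85
tool_pos: [0.5542, 0.0531, 0.0912]
orientation: [-180.0, 0.0, -92.7]
force: [0.7, -0.2, -1.9]
opening: 0.0558
gripper_force: 30.0
```

Emit:
carry_out(rows=[[0,0.002,0.003,0,0,0],[0,0.002,0.005,0,0,0],[0,0.002,0.006,0,0,0],[0,0.002,0.007,0,0,0],[0,0.002,0.0075,0,0,0],[0,0.002,0.0075,0,0,0]])

```text
clock: 15.6
tool_pos: [0.552, 0.0531, 0.0842]
orientation: [-180.0, -0.0, -92.7]
force: [-3.5, 0.7, 6.3]
opening: 0.0563
gripper_force: 30.0
```

Emit:
carry_out(rows=[[0,0,0,0,0,0],[0,0,0,0,0,0],[0,0,0,0,0,0],[0,0,-0.01,0,0,0],[0,0,-0.04,0,0,0],[0,0,-0.09,0,0,0],[0,0,-0.15,0,0,0],[0,0,-0.205,0,0,0]], grip=1)

```text
clock: 16.6
tool_pos: [0.5518, 0.0529, 0.2914]
orientation: [-179.9, 0.0, -92.7]
force: [1.7, 0.1, -0.2]
opening: 0.0874
gripper_force: 0.0
```

Emit:
carry_out(rows=[[0.05,0.005,0,0,0,0],[0.1,0.012,0,0,0,0],[0.147,0.017,0,0,0,0],[0.147,0.017,0,0,0,0],[0.147,0.017,0,0,0,0]])

```text
clock: 17.23
tool_pos: [0.5281, -0.093, 0.2888]
orientation: [-180.0, 0.0, -92.7]
force: [0.6, -0.2, -0.3]
opening: 0.0881
gripper_force: 0.0
```

Run:
```python
from h import *
o=telemetry.get_obs(); print(o['tool_pos'],o['orientation'],o['clock'])
KE=cam('wrist'); im=viewer.snapshot('wrist')[:,:,::-1]; cv2.imwrite('pics/w6.png',im);np.savez('w6',K=KE[0],E=KE[1])
im=viewer.snapshot('top')[:,:,::-1];cv2.imwrite('pics/top6.png',im)
print('pivot est',ray('top',365.5,171.4,.106))
```

```text
[ 0.52805747 -0.09301792  0.28881724] [-1.79962843e+02  1.21658658e-02 -9.27416033e+01] 17.225
pivot est [ 0.56496106 -0.12970779  0.106     ]
```

View pics/w6.png

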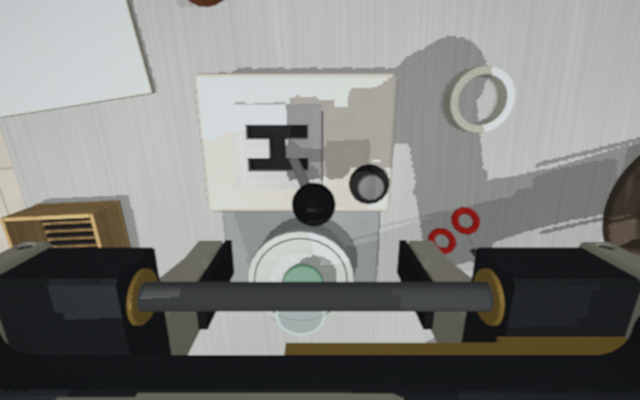

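The H gate spans u 246–308, with its crossbar centre near (277,148). The knob is at (314,204) and the button at (370,184).

Run:
```python
from h import *
d=np.load('w6.npz'); KE=(d['K'],d['E'])
r=lambda *a:np.round(ray('wrist',*a,KE),4)
P=r(277,148,.106); print('pivot',P,'slots',r(277,132,.106),r(277,164,.106),'ends',r(246,148,.106),r(308,148,.106)); print('knob',r(314,204,.19),'btn',r(370,184,.115))
psi=-.047; M=np.array([[np.cos(psi),-np.sin(psi)],[np.sin(psi),np.cos(psi)]])
W=np.array([.5518,.053])
print('machine coords rel wheel: pivot',M.T@(P[:2]-W),'btn',M.T@(r(370,184,.115)[:2]-W))
for p in (P[:2],np.array([.565,-.1297]),(P[:2]+[.565,-.1297])/2):
  for s,g in((-.2,-.25),(-.2,0),(.2,0),(.2,.28)):
    print(s,g,np.round(p+M@(.18*np.array([np.sin(g),-np.sin(s)*np.cos(g)])),4), .02+.18*np.cos(s)*np.cos(g))
```

```text
pivot [ 0.5648 -0.1266  0.106 ] slots [ 0.5634 -0.1429  0.106 ] [ 0.5661 -0.1098  0.106 ] ends [ 0.597  -0.1281  0.106 ] [ 0.5326 -0.125   0.106 ]
knob [ 0.5277 -0.0904  0.19  ] btn [ 0.4695 -0.0857  0.115 ]
machine coords rel wheel: pivot [ 0.02142374 -0.17879089] btn [-0.07569262 -0.14241351]
-0.2 -0.25 [ 0.5219 -0.0899] 0.19092776264728786
-0.2 0 [ 0.5665 -0.0909] 0.19641198401142348
0.2 0 [ 0.5631 -0.1623] 0.19641198401142348
0.2 0.28 [ 0.6129 -0.1633] 0.1895416966173713
-0.2 -0.25 [ 0.5221 -0.093 ] 0.19092776264728786
-0.2 0 [ 0.5667 -0.094 ] 0.19641198401142348
0.2 0 [ 0.5633 -0.1654] 0.19641198401142348
0.2 0.28 [ 0.6131 -0.1664] 0.1895416966173713
-0.2 -0.25 [ 0.522  -0.0914] 0.19092776264728786
-0.2 0 [ 0.5666 -0.0924] 0.19641198401142348
0.2 0 [ 0.5632 -0.1639] 0.19641198401142348
0.2 0.28 [ 0.613  -0.1648] 0.1895416966173713
```

Emit:
carry_out(rows=[[-0.001,0,0.04,0,0,0],[-0.001,0,0.075,0,0,0],[-0.001,0,0.1,0,0,0],[-0.001,0,0.112,0,0,0],[-0.001,0,0.117,0,0,0],[-0.001,0,0.117,0,0,0]])

```text
clock: 18.08
tool_pos: [0.5285, -0.0917, 0.1718]
orientation: [-180.0, -0.0, -92.7]
force: [0.8, -0.4, 0.5]
opening: 0.0875
gripper_force: 0.0
```

Emit:
carry_out(rows=[[0,0,0,0,0,0],[0,0,0,0,0,0],[0,0,0,0,0,0],[0,0,0,0,0,0],[0,0,0,0,0,0],[0,0,0,0,0,0],[0,0,0,0,0,0]], grip=-1)

```text
clock: 18.95
tool_pos: [0.5283, -0.0919, 0.1713]
orientation: [-180.0, -0.0, -92.7]
force: [1.5, 0.1, -1.1]
opening: 0.0343
gripper_force: 30.0
```

Emit:
carry_out(rows=[[0,-0.008,-0.0015,0,0,0],[0,-0.016,-0.003,0,0,0],[0,-0.024,-0.004,0,0,0],[0,-0.031,-0.0045,0,0,0],[0,-0.036,-0.005,0,0,0],[0,-0.038,-0.005,0,0,0],[0,-0.038,-0.005,0,0,0]])

```text
clock: 19.82
tool_pos: [0.5642, -0.0938, 0.176]
orientation: [179.7, -0.0, -92.7]
force: [-5.9, 1.8, 4.0]
opening: 0.0344
gripper_force: 30.0
```

Emit:
carry_out(rows=[[0.008,-0.002,-0.001,0,0,0],[0.018,-0.002,-0.002,0,0,0],[0.028,-0.002,-0.0035,0,0,0],[0.038,-0.002,-0.0035,0,0,0],[0.048,-0.002,-0.003,0,0,0],[0.058,-0.002,-0.002,0,0,0],[0.067,-0.002,-0.0005,0,0,0],[0.071,-0.002,0,0,0,0]])

```text
clock: 20.82
tool_pos: [0.5645, -0.1653, 0.1759]
orientation: [180.0, 0.0, -92.7]
force: [-2.4, 3.9, -3.4]
opening: 0.0347
gripper_force: 30.0
```

Emit:
carry_out(rows=[[0.001,0,0,0,0,0],[0.001,0,0,0,0,0]])

```text
clock: 21.08
tool_pos: [0.5646, -0.1653, 0.1758]
orientation: [180.0, 0.0, -92.7]
force: [-1.7, 6.4, -4.6]
opening: 0.0343
gripper_force: 30.0
```

Emit:
carry_out(rows=[[0,-0.009,0,0,0,0],[0,-0.019,0.001,0,0,0],[0,-0.029,0.0025,0,0,0],[0,-0.039,0.0045,0,0,0],[0,-0.047,0.006,0,0,0],[0,-0.052,0.007,0,0,0],[0,-0.053,0.007,0,0,0]])

```text
clock: 21.95
tool_pos: [0.6165, -0.1687, 0.1695]
orientation: [179.8, -0.1, -92.7]
force: [-7.1, 3.7, 3.8]
opening: 0.0345
gripper_force: 30.0
```

Emit:
carry_out(rows=[[0,-0.002,0,0,0,0],[0,-0.004,0,0,0,0],[0,-0.004,0,0,0,0]])

```text
clock: 22.32
tool_pos: [0.6189, -0.1687, 0.1691]
orientation: [179.7, -0.0, -92.7]
force: [-10.2, 3.8, 4.1]
opening: 0.0346
gripper_force: 30.0
```

Emit:
carry_out(rows=[[0,-0.002,0,0,0,0],[0,-0.004,0,0,0,0],[0,-0.004,0,0,0,0]])

```text
clock: 22.7
tool_pos: [0.6213, -0.1688, 0.1685]
orientation: [179.5, -0.0, -92.7]
force: [-14.4, 4.5, 5.0]
opening: 0.0346
gripper_force: 30.0
```

Emit:
carry_out(rows=[[0,0,0,0,0,0],[0,0,0,0,0,0],[0,0,0,0,0,0],[0,0,-0.02,0,0,0],[0,0,-0.06,0,0,0],[0,0,-0.1,0,0,0],[0,0,-0.12,0,0,0],[0,0,-0.12,0,0,0]], grip=1)

```text
clock: 23.7
tool_pos: [0.6273, -0.1693, 0.2921]
orientation: [-179.7, -0.1, -92.7]
force: [-0.9, -0.0, -0.0]
opening: 0.0875
gripper_force: 0.0
```

Run:
```python
from h import *
o=telemetry.get_obs(); print(o['tool_pos'],o['orientation'],o['clock'])
KE=cam('wrist'); im=viewer.snapshot('wrist')[:,:,::-1]; cv2.imwrite('pics/w7.png',im);np.savez('w7',K=KE[0],E=KE[1])
for p in ([.613,-.1648,.1895],[.5632,-.1639,.196],[.5648,-.1282,.106],[.47,-.0845,.115]): print(proj('wrist',p,KE))
```

```text
[ 0.62730781 -0.16929826  0.29208088] [-1.79663436e+02 -5.61748874e-02 -9.26879955e+01] 23.7
[331.40012195 204.24248964]
[392.72816278 205.12353285]
[372.59530472 210.91802989]
[458.60124716 246.89488871]
```

View pics/w7.png

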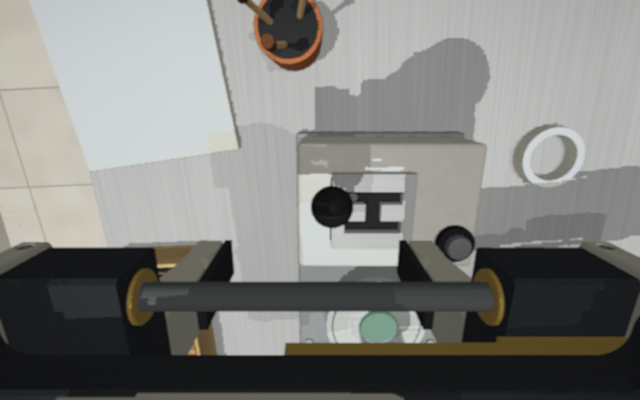

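The knob is at (332,207), which matches the predicted fully-forward right-hand position (331,204). Next I'll press the button at about (456,243) with the fingers shut.

Emit:
carry_out(rows=[[-0.02,0.05,0,0,0,0],[-0.04,0.1,0,0,0,0],[-0.07,0.15,0,0,0,0],[-0.077,0.161,0.03,0,0,0],[-0.077,0.161,0.08,0,0,0],[-0.077,0.161,0.12,0,0,0],[-0.077,0.161,0.145,0,0,0],[-0.077,0.161,0.15,0,0,0]], grip=-1)

```text
clock: 24.75
tool_pos: [0.467, -0.0845, 0.1372]
orientation: [179.8, -0.1, -92.7]
force: [-0.8, 0.1, 1.1]
opening: 0.013
gripper_force: 0.0
```

Emit:
carry_out(rows=[[0,0,0,0,0,0],[0,0,0,0,0,0]])

```text
clock: 25.0
tool_pos: [0.4692, -0.0841, 0.1403]
orientation: [-179.9, 0.0, -92.7]
force: [-0.6, 0.2, 0.5]
opening: 0.0007
gripper_force: 0.0
```

Run:
```python
from h import *
o=telemetry.get_obs(); print(o['tool_pos'],o['orientation'],o['clock'],o['opening'],o['force'])
KE=cam('wrist'); im=viewer.snapshot('wrist')[:,:,::-1].copy()
w=cv2.resize(im[130:400,190:450],None,fx=2.2,fy=2.2); cv2.imwrite('pics/w8.png',w)
print((proj('wrist',[.47,-.0845,.115],KE)-[190,130])*2.2,(proj('wrist',o['tool_pos'],KE)-[190,130])*2.2)
```

```text
[ 0.46921121 -0.08408475  0.14030912] [-1.79896290e+02  1.19341982e-02 -9.26837136e+01] 25.0 0.0007226710110649012 [-0.61044227  0.15244035  0.4978907 ]
[267.44583949 233.52917448] [269.58543009 276.41552083]
```

View pics/w8.png

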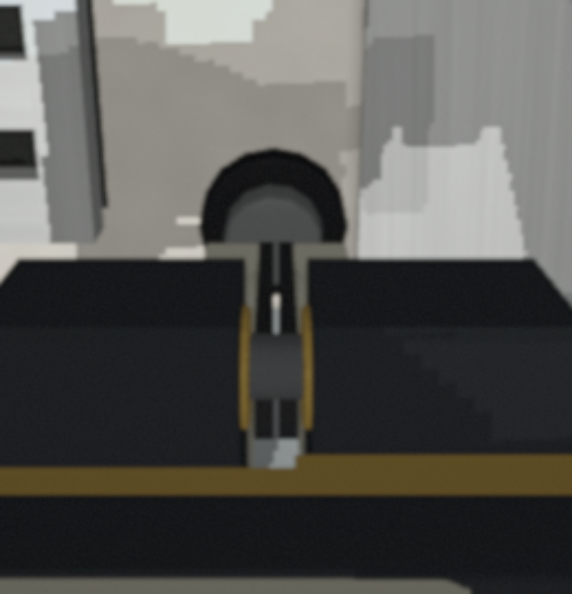

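The collar is centred at u≈274 and the shut fingertips at u≈276, with the button's centre at v≈230 against a predicted 233. I'm aligned, so I'll press down.

Emit:
carry_out(rows=[[0.001,0,0.012,0,0,0],[0.001,0,0.02,0,0,0],[0.001,0,0.024,0,0,0],[0.001,0,0.026,0,0,0],[0.001,0,0.028,0,0,0],[0.001,0,0.03,0,0,0],[0.001,0,0.031,0,0,0]])

```text
clock: 25.92
tool_pos: [0.468, -0.0853, 0.109]
orientation: [180.0, -0.0, -92.7]
force: [-9.2, 2.8, 19.2]
opening: 0.0004
gripper_force: 9.6
```

Emit:
carry_out(rows=[[0,0,0.001,0,0,0],[0,0,0.0015,0,0,0],[0,0,0.0015,0,0,0]])

```text
clock: 26.3
tool_pos: [0.4681, -0.0853, 0.1089]
orientation: [-180.0, -0.0, -92.6]
force: [-13.1, 3.0, 27.2]
opening: 0.0004
gripper_force: 13.6
```

Emit:
carry_out(rows=[[0,0,-0.003,0,0,0],[0,0,-0.004,0,0,0],[0,0,-0.004,0,0,0]])

```text
clock: 26.68
tool_pos: [0.4684, -0.0852, 0.1109]
orientation: [-180.0, -0.0, -92.7]
force: [-3.5, -0.3, 4.4]
opening: 0.0004
gripper_force: 1.9
```

Emit:
carry_out(rows=[[0,0,-0.0025,0,0,0],[0,0,-0.0025,0,0,0]])

```text
clock: 26.92
tool_pos: [0.4687, -0.0851, 0.1134]
orientation: [-180.0, 0.0, -92.7]
force: [-1.8, -0.1, 2.0]
opening: 0.0005
gripper_force: 1.2
```

Emit:
carry_out(rows=[[0,0,-0.002,0,0,0],[0,0,-0.002,0,0,0]])

```text
clock: 27.18
tool_pos: [0.4688, -0.0849, 0.1154]
orientation: [-180.0, 0.0, -92.7]
force: [0.5, -0.5, -0.1]
opening: 0.0004
gripper_force: 0.1
```

Emit:
carry_out(rows=[[0,0,-0.002,0,0,0],[0,0,-0.002,0,0,0]])

```text
clock: 27.42
tool_pos: [0.4686, -0.085, 0.1174]
orientation: [-180.0, 0.0, -92.7]
force: [0.2, -0.5, 0.9]
opening: 0.0004
gripper_force: 0.0
```

The spring force runs from .115 down to a hard stop at .109, so that was the full 6 mm of travel. I'll retreat and check.

Emit:
carry_out(rows=[[0,0,-0.05,0,0,0],[0,0,-0.11,0,0,0],[0,0.01,-0.17,0,0,0],[0.05,0.02,-0.17,0,0,0],[0.11,0.03,-0.17,0,0,0],[0.17,0.04,-0.17,0,0,0],[0.23,0.04,-0.17,0,0,0],[0.23,0.04,-0.17,0,0,0]])

```text
clock: 28.42
tool_pos: [0.4165, -0.3163, 0.2864]
orientation: [179.9, 0.0, -93.0]
force: [-0.8, 1.1, -0.1]
opening: 0.0003
gripper_force: 0.0
```

Run:
```python
from h import *
a=viewer.snapshot('top')[90:270,170:460,::-1]; b=viewer.snapshot('side')[100:340,160:440,::-1]
a=cv2.resize(a,(600,372)); b=cv2.resize(b,(266,228))
c=np.zeros((600,600,3),np.uint8); c[:372]=a; c[372:,:266]=b; cv2.imwrite('pics/fin.png',c)
```

```text
(no output)
```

View pics/fin.png

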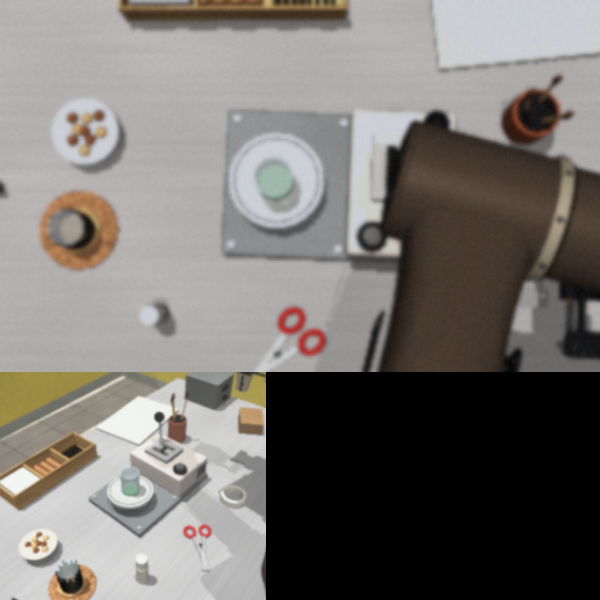

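The final view shows the jar upright in the middle of the wheel, at about (276,181). The lantern is standing on the mat, the knob is forward on the right, and the bystanders haven't moved.

```bash
python3 -c "
from plant import workorder
print(workorder.close_job())"
```

```text
the job is handed in; nothing more can be done
None
```

The job is handed in, with no verdict returned: the lantern is on the mat, the jar is centred on the wheel, the lever is fully forward in the right-hand slot, and the start button was pressed fully and released; it used about 28.5 s of the 72 s.

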